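Spice tin into the display row

ROBOT

A 7-joint arm with a two-finger parallel gripper is mounted at the origin on the work surface. World frame = base frame: x ahead of the robot, y to its left, z up, the work surface at z = 0. Lengths are in m, angles in rad, forces in N, time in s.
With the tool pointing down it reaches from about 0.425 to 0.975 m from the base axis. Payload 16.7 kg.
Tool frame: the origin (TCP) lies at the very end of the fingers, on their centre line; the grasp point (between the pads) lies 19 mm behind it; y points along the fingers, z is the direction in which the jaws open and shut, and the axes are right-handed (so a half turn about y gives the same grasp; the last joint's range is limited). The gripper opens to 85 mm and grips with 20 to 120 N. Pads are 22 mm wide; open, the fingers measure 114 mm over their backs; the gripper's body (76 mm by 85 mm) begins 54 mm behind the grasp point. The pads swing forward as they close: fully open they stand 13 mm farther back than shut.
Start: joints at [0.978, 0.426, 0.074, 1.606, -0.034, 1.111, -0.067], TCP at [0.29, -0.61, 0.231] pointing down, gripper open.
Joint ranges: [-2.85, 2.85], [-0.5, 2.14], [-1.23, 1.37], [0.21, 2.46], [-1.02, 4.16], [0.16, 2.05], [-2.73, 2.73]. Speed limits (rad/s): [1.89, 1.89, 2.39, 2.39, 3.01, 3.01, 3.01].

INTERFACE

Orientations are given as [roll, pitch, yaw] about the fixed x, y, z axes, in that order (R = Rz(yaw) Ry(pitch) Rx(roll)).
In Python, from bench import arm gives the robot as it stands.
- The arm moves only by the tool play_rows, never from a script. Its argument "series" is a list of rows, each a list of 7 numbers: the shift along the tool's x, y, z in cm, then the turn, a rotation vector about the tool's x, y, z in rad, then the closure in counts, from 0 (fully open) to 255 (shut). In form: [[tx, ty, tz, wx, wy, wz, jaw], ...]. A call has 1 to 12 rows; each row shifts and turns the commanded pose from where the row before left it, along the tool's axes as they then stand; what a row does not reach is not made up. A row lasts 1/12 s, in which the tool goes at most 41.7 mm and 7.16 degrees, less where a joint would pass 70% of its speed; a pose out of reach is approached as far as the arm can. A call is refused whole if a number of a shift passes 4.17 or a number of a turn 0.125, either way. A call with a gripper value outside its range is refused whole. The fingers move at their own pace and stop on an object; the grip force is fixed at half the most. Time passes only in rows, so rows that do not move let the fingers close. It gives the time, the measured TCP pose, the force and the opening at its end, in the units of the state.
- arm.observe(): the state, without advancing time (a new reading comes with each control period).
- arm.capture(name): name is "side" or "top"; returns (picture, depth): 384x512x3 uint8, red, green, blue; 384x512 float32, m along the optical axis (not along the pixel's ray), 0 where there is no reading.
- arm.camera_info(name): a dict with "intrinsics" (3x3 intrinsics, pixels), "R" (3x3) and "t" (3): a world point X has camera coordinates R X + t. Camera axes: x right, y down, z forward; pixel columns grow to the right and rows downward; lengths in m; the calibration is good to about 2 mm. A picture is of the moment at which its call begins. camera_info takes no time and is no camera call.
- arm.close_job(): hands the job in, once; it reports no verdict.
The state is a dict: "time": time; "joint_positions": joint angles; "dq": joint speeds; "joint_torque": joint torques, N m; "eef_pos": TCP position; "ee_rot": TCP orientation; "contact_force": force on the tool from outside, world axes, zero at the start; "torque": the same for the moment, N m; "width": opening from 0.0 (shut) to 1.0 (fully open).
Only numpy, scipy, OpenCV 4.12 (cv2) and the standard library are available. Lean on these libraries where they do the work, as an engineer would, in place of code of your own. Each camera call takes 0.05 s, during which the arm holds its last target. There are 200 camera calls.

TASK

One flat spice tin, the same size and shape as the four standing in the wooden display rack, has been left loose on the stall counter among other goods. Put it back into the tight space in the middle of the row; the rack is open at the front, and the tins there slide apart to make room when it is pushed in between them. It should end upright on the rack's floor, squarely in line with the row and its front about level with theirs, with both neighbours still standing in their places; never knock either of them over.

Things in the scene. Friction and masses are not known exactly. Their poses are not given: they have to be found in the camera images.
- tin_mid (a point): Centre (half-way up) of the loose flat tin to put away: green, steel lid, 52 mm deep (its x) x 40 thick (y) x 105 tall (z), 0.11-0.23 kg, upright corners rounded to 10 mm radius. The only full-height flat tin on the open counter; a 60 mm tall tin of the same footprint, a 95 mm round tin and an 85 mm jar are bystanders.
- rack: Fixed wooden rack. Origin on the counter below the middle of the row's centre line; x from its open front into it (away from robot), y left along the row. Floor 10 mm thick from x=-100 to 42 mm, bare and lipless before the row (tin fronts at x=-26). Rear stop: face x=28, top z=50. Side cheeks: y=+-104, x=-24 to 28, top z=65. Place to fill: x=0, y about 0; with 5 tins in, 8 mm of slack is left.
- left_mid (a point): Centre (half-way up) of the tin just left (rack +y) of the middle space; same shape as the loose tin, axes parallel to the rack's. Two tins stand loose on each side of the space, which is 27 to 33 mm wide, too narrow for the 40 mm tin; they slide apart under some newtons when its rounded corners are pushed in.
- right_mid (a point): Centre (half-way up) of the tin just right (rack -y) of the middle space; same shape as the loose tin, axes parallel to the rack's. It and the outer tins have a few mm of free room towards the cheeks.

How it is judged:
At the end, for the whole second after the job is handed in: Tin on the rack floor between its neighbours: within 12 mm of the row line, 15 mm of the rack middle, upright within 10 deg, square within 12 deg. Neighbours upright within 10 deg on the rack floor, each on its side, within 15 mm of the row line, centres 25 to 65 mm from the middle (x of tin_mid in the frame of rack between -0.012 and 0.012 m and y of tin_mid in the frame of rack between -0.015 and 0.015 m and z of tin_mid in the frame of rack between 0.055 and 0.07 m and angle between each of tin_mid, left_mid, right_mid's own z axis and vertical below 0.175 rad and angle between the x axis of tin_mid and the x axis of rack, either way round below 0.21 rad and x of left_mid in the frame of rack between -0.015 and 0.015 m and x of right_mid in the frame of rack between -0.015 and 0.015 m and y of left_mid in the frame of rack between 0.025 and 0.065 m and y of right_mid in the frame of rack between -0.065 and -0.025 m and z of each of left_mid, right_mid in the frame of rack below 0.075 m); the robot touches nothing.
It fails at once if a neighbouring tin in the row is knocked over (tilted more than 30 degrees) (angle between any of left_mid, right_mid's own z axis and vertical above 0.52 rad).
It also fails if it takes over 38 s, if anything falls off the work surface, if the arm or the gripper's body presses on something with over 40 N, if the wrist force passes 120 N, or if a joint passes its speed limit or range.

## Working session

There is one attempt and no reset: what is moved stays moved. The work goes in short steps, Python scripts to look and compute and a tool call to move; the robot and the scene stay as the last step left them, time stands still between calls to the robot, and variables do not carry over. Pictures are saved under pics/ and viewed, about 8 in all and at most 12, crops included, and the job is handed in when it is done.

Besides the shell and the picture viewer there is one more tool, called as name(argument=value, ...), one argument or row to a line, values as JSON. play_rows: Moves the arm, as the interface text tells. Its arguments: {"type":"object","properties":{"series":{"type":"array"}},"required":["series"]}

```bash
mkdir -p pics; cat > h.py <<'E'
import numpy as np, cv2
from bench import arm
def snap(n,f):
    p,d=arm.capture(n); cv2.imwrite(f'pics/{f}.png',p[:,:,::-1]); np.save(f'pics/{f}.npy',d); return p,d
def world(n,d):
    c=arm.camera_info(n);K=np.array(c['intrinsics']);R=np.array(c['R']);t=np.array(c['t'])
    v,u=np.mgrid[:d.shape[0],:d.shape[1]]
    P=np.stack([(u-K[0,2])/K[0,0]*d,(v-K[1,2])/K[1,1]*d,d],-1)
    return (P-t)@R
E
python3 - <<'E'
from h import *
a,_=snap('top','top1');b,_=snap('side','side1')
print(arm.observe())
for n in('top','side'):print(arm.camera_info(n))
E
```

```text
{'time': 0.1, 'joint_positions': array([ 0.97748953,  0.42668425,  0.07387622,  1.60652369, -0.03411332,
        1.11077831, -0.06712295]), 'dq': array([-0.00069511, -0.00289844, -0.00016942, -0.00094826,  0.00079323,
        0.00027029, -0.00011133]), 'joint_torque': array([ 7.87951634e-03, -9.51546049e+01,  3.77143174e+00, -4.64408433e+01,
        1.97020668e-02,  6.47965513e-03,  1.01707512e-04]), 'eef_pos': array([ 0.28964923, -0.60930635,  0.23067996]), 'ee_rot': array([-1.57192712e+00, -7.82945963e-05, -2.69786687e+00]), 'contact_force': array([-0.89506565,  0.55413311,  0.57951761]), 'torque': array([ 0.01608296, -0.01332187, -0.00800635]), 'width': 1.001976752585869}
{'intrinsics': array([[392.3388717 ,   0.        , 256.64451383],
       [  0.        , 392.3388717 , 186.97176642],
       [  0.        ,   0.        ,   1.        ]]), 'R': array([[-2.04252300e-02, -9.99785100e-01, -3.54459325e-03],
       [-9.91995286e-01,  2.07077157e-02, -1.24565417e-01],
       [ 1.24612049e-01,  9.71942492e-04, -9.92205066e-01]]), 't': array([0.12689163, 0.56036938, 0.66256116])}
{'intrinsics': array([[356.48826741,   0.        , 257.29449764],
       [  0.        , 356.48826741, 194.73560227],
       [  0.        ,   0.        ,   1.        ]]), 'R': array([[ 0.89312768, -0.4496403 , -0.0121059 ],
       [-0.30351644, -0.58257985, -0.75397513],
       [ 0.33196495,  0.6770704 , -0.65679141]]), 't': array([-0.44915035,  0.28325987,  0.43870753])}
```

View pics/top1.png

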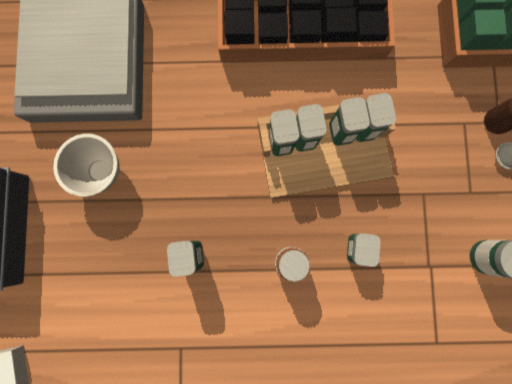

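View pics/side1.png

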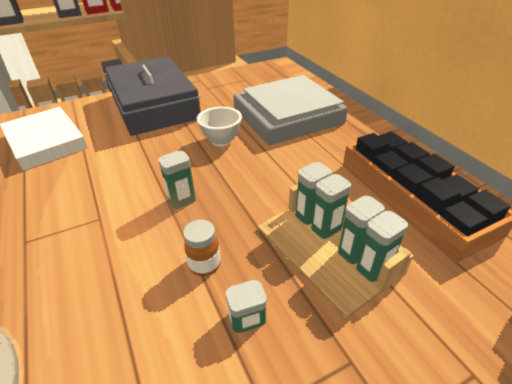

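The top view shows the rack at about (330,150), with tin lids at (285,130), (312,126), (350,118) and (380,114). The tall loose tin's lid is at (184,258), the jar is at (293,264) and the short tin at (366,250). Next I'll measure the lids from the depth images.

```bash
python3 - <<'E'
from h import *
for n,f in(('top','top1'),('side','side1')):
    d=np.load(f'pics/{f}.npy');W=world(n,d);z=W[...,2]
    for lo,hi in((.095,.13),(.05,.07)):
        m=((z>lo)&(z<hi)&(d>0)&(W[...,0]<.85)&(W[...,0]>.3)&(abs(W[...,1])<.5)).astype(np.uint8)
        k,L,s,c=cv2.connectedComponentsWithStats(m,connectivity=4)
        for i in range(1,k):
            if s[i,4]<80: continue
            P=W[L==i]; h=np.percentile(P[:,2],80); Q=P[P[:,2]>h-.006]
            r=cv2.minAreaRect((Q[:,:2]*1000).astype(np.float32))
            print(n,lo,c[i].round(),s[i,4],'z%.3f'%h,np.round(r[0],1),np.round(r[1],1),round(r[2],1),Q[:,:2].mean(0).round(4))
    m=(abs(z-.010)<.004)&(d>0)&(W[...,0]>.4)&(W[...,0]<.8)&(W[...,1]>-.35)&(W[...,1]<.1)
    k,L,s,c=cv2.connectedComponentsWithStats(m.astype(np.uint8));i=1+s[1:,4].argmax()
    r=cv2.minAreaRect((W[L==i][:,:2]*1000).astype(np.float32));print('floor',s[i,4],r)
d=np.load('pics/top1.npy');W=world('top',d)
for u,v in((262,120),(272,192),(392,178)):print(u,v,W[v-2:v+3,u+3,:].mean(0))
print(np.linalg.norm(arm.observe()['eef_pos'][:2]))
p=cv2.imread('pics/top1.png')[85:205,245:410];cv2.imwrite('pics/rack.png',cv2.resize(p,None,fx=4.8,fy=4.8,interpolation=cv2.INTER_CUBIC))
E
```

```text
top 0.095 [490.  23.] 694 z0.098 [ 829.  -288.7] [41.9 53.7] 0.3 [ 0.8289 -0.2885]
top 0.095 [366. 112.] 1781 z0.116 [672.5 -66.2] [53.1 84.9] 7.8 [ 0.6718 -0.0655]
top 0.095 [298. 124.] 1719 z0.116 [655.2  47. ] [53.4 85.8] 10.2 [0.6547 0.0472]
top 0.095 [181. 258.] 884 z0.107 [445.1 236.6] [52.5 41.2] 5.2 [0.4449 0.2364]
top 0.095 [506. 260.] 135 z0.097 [ 430.6 -276.6] [17.5 37.4] 89.6 [ 0.4313 -0.2772]
top 0.05 [480.  40.] 382 z0.066 [ 812.3 -295.7] [90.2 35.5] 64.0 [ 0.8162 -0.2898]
top 0.05 [326.  40.] 1556 z0.065 [838.9 -99.2] [53.3 21.8] 89.9 [ 0.8381 -0.0982]
top 0.05 [273.  33.] 450 z0.068 [839.2  80.2] [21.7 50.9] 1.1 [0.8385 0.0802]
top 0.05 [337.  36.] 182 z0.065 [830.8 -35.8] [54.9 18.1] 69.9 [ 0.8308 -0.0356]
top 0.05 [474.  47.] 444 z0.055 [ 821.7 -299.4] [103.2  56.3] 89.9 [ 0.8071 -0.2836]
top 0.05 [305.  37.] 170 z0.067 [829.3  22.6] [51.6 12.6] 77.7 [0.83   0.0247]
top 0.05 [83. 63.] 5885 z0.064 [789.6 419.9] [160.  120.7] 90.0 [0.7887 0.4196]
top 0.05 [240.  39.] 155 z0.066 [829.5 141.3] [50.2  3. ] 89.6 [0.8295 0.1399]
top 0.05 [504. 114.] 187 z0.066 [ 683.1 -321
[... 1252 characters left out ...]
292.3] 0.1 [ 0.8349 -0.0169]
side 0.05 [178. 183.] 234 z0.066 [439.9 221.5] [23.1 55.7] 69.1 [0.4417 0.218 ]
side 0.05 [316. 207.] 478 z0.066 [640.4  48.6] [ 45.4 109.4] 25.7 [0.6385 0.0403]
side 0.05 [379. 255.] 874 z0.066 [671.6 -77.5] [ 53.5 100.5] 13.8 [ 0.6678 -0.1014]
side 0.05 [202. 250.] 357 z0.063 [427.3  46.6] [33.  52.5] 78.9 [0.4251 0.0397]
side 0.05 [246. 297.] 1079 z0.062 [450.8 -68.6] [42.7 53. ] 81.5 [ 0.45   -0.0704]
floor 5287 ((633.57470703125, -14.382705688476562), (142.01417541503906, 233.36431884765625), 9.085013389587402)
262 120 [0.6790877  0.09810494 0.05557025]
272 192 [0.55602771 0.08173212 0.00986628]
392 178 [ 0.57893162 -0.14427334 -0.00078204]
0.674648724036374
```

View pics/rack.png

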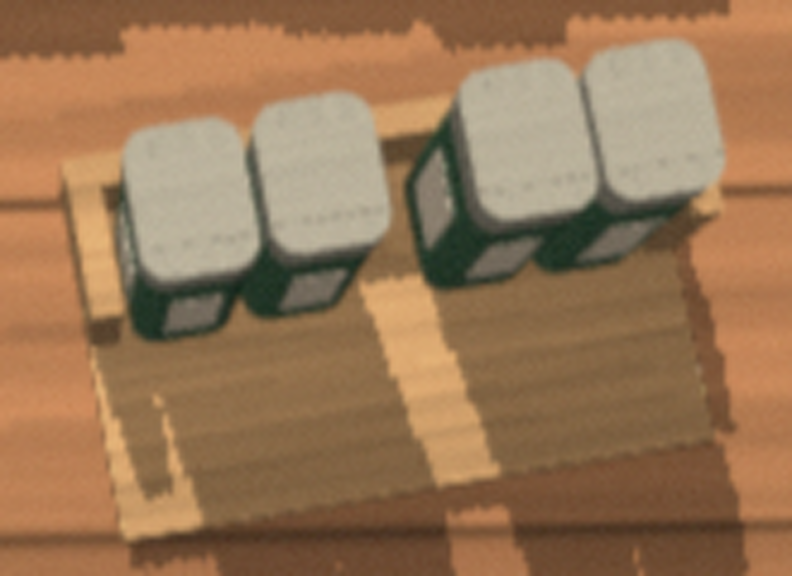

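The measurements agree. The rack origin is at about (0.664, -0.0095) with yaw 8.7°, and the cheek and floor positions confirm it. The tin is at (0.445, 0.236), top at 0.106, with its long side along yaw 5.5°. I'll grip it front and back (52 mm), so the 22 mm rear finger leads through the gap above the rear stop. I'll turn the tool first.

play_rows(
  series=[
    [0, 0, 0, 0, -0.122, 0, 0],
    [0, 0, 0, 0, -0.122, 0, 0],
    [0, 0, 0, 0, -0.122, 0, 0],
    [0, 0, 0, 0, -0.122, 0, 0],
    [0, 0, 0, 0, -0.122, 0, 0],
    [0, 0, 0, 0, -0.122, 0, 0],
    [0, 0, 0, 0, -0.122, 0, 0],
    [0, 0, 0, 0, -0.122, 0, 0],
    [0, 0, 0, 0, -0.122, 0, 0],
    [0, 0, 0, 0, -0.122, 0, 0],
    [0, 0, 0, 0, 0, 0, 0],
  ],
)

```text
time: 1.02
eef_pos: [0.2895, -0.6095, 0.2309]
ee_rot: [-1.571, 0.001, -1.472]
contact_force: [-0.7, -0.4, 0.2]
width: 0.997
```

play_rows(
  series=[
    [-3.2, 0, 2.1, 0, 0, 0, 0],
    [-3.2, 0, 2.1, 0, 0, 0, 0],
    [-3.2, 0, 2.1, 0, 0, 0, 0],
    [-3.2, 0, 2.1, 0, 0, 0, 0],
    [-3.2, 0, 2.1, 0, 0, 0, 0],
    [-3.2, 0, 2.1, 0, 0, 0, 0],
    [-3.2, 0, 2.1, 0, 0, 0, 0],
    [-3.2, 0, 2.1, 0, 0, 0, 0],
    [-3.2, 0, 2.1, 0, 0, 0, 0],
    [-3.2, 0, 2.1, 0, 0, 0, 0],
    [-3.2, 0, 2.1, 0, 0, 0, 0],
    [-3.2, 0, 2.1, 0, 0, 0, 0],
  ],
)

```text
time: 2.02
eef_pos: [0.5055, -0.2021, 0.2314]
ee_rot: [-1.571, 0.0, -1.483]
contact_force: [1.9, -0.6, 0.5]
width: 0.998
```

```bash
python3 -c "
from h import *
s=arm.observe();print(s['time'],s['joint_positions'],s['eef_pos'],s['ee_rot'])"
```

```text
2.0167 [ 0.60686061  0.24003194 -0.40110895  1.87893846  0.10754461  1.04353264
  0.24956879] [ 0.50547338 -0.20211403  0.23138085] [-1.57075761e+00  5.20557991e-05 -1.48306182e+00]
```

play_rows(
  series=[
    [-3.68, 0, -0.18, 0, 0, 0, 0],
    [-3.68, 0, -0.18, 0, 0, 0, 0],
    [-3.68, 0, -0.18, 0, 0, 0, 0],
    [-3.68, 0, -0.18, 0, 0, 0, 0],
    [-3.68, 0, -0.18, 0, 0, 0, 0],
    [-3.68, 0, -0.18, 0, 0, 0, 0],
    [-3.68, 0, -0.18, 0, 0, 0, 0],
    [-3.68, 0, -0.18, 0, 0, 0, 0],
    [-3.68, 0, -0.18, 0, 0, 0, 0],
    [-3.68, 0, -0.18, 0, 0, 0, 0],
    [-3.68, 0, -0.18, 0, 0, 0, 0],
    [-3.68, 0, -0.18, 0, 0, 0, 0],
  ],
)

```text
time: 3.02
eef_pos: [0.4419, 0.2354, 0.2314]
ee_rot: [-1.571, 0.0, -1.483]
contact_force: [1.7, -0.0, 0.4]
width: 0.997
```

play_rows(
  series=[
    [0, 1, 0, 0, 0, 0, 0],
    [0, 2, 0, 0, 0, 0, 0],
    [0, 2, 0, 0, 0, 0, 0],
    [0, 0, 0, 0, 0, 0, 0],
    [0, 0, 0, 0, 0, 0, 0],
  ],
)

```text
time: 3.43
eef_pos: [0.442, 0.2336, 0.181]
ee_rot: [-1.573, -0.0, -1.48]
contact_force: [-0.4, 0.5, 0.2]
width: 1.003
```

play_rows(
  series=[
    [-0.28, 1, 0.3, 0, 0, 0, 0],
    [0, 2, 0, 0, 0, 0, 0],
    [0, 2, 0, 0, 0, 0, 0],
    [0, 2, 0, 0, 0, 0, 0],
    [0, 2, 0, 0, 0, 0, 0],
    [0, 2, 0, 0, 0, 0, 0],
    [0, 1, 0, 0, 0, 0, 0],
    [0, 0, 0, 0, 0, 0, 0],
  ],
)

```text
time: 4.1
eef_pos: [0.4449, 0.2366, 0.0601]
ee_rot: [-1.573, -0.001, -1.479]
contact_force: [-0.9, 0.2, -0.5]
width: 1.002
```

```bash
python3 - <<'E'
from h import *
snap('side','g1')
p=cv2.imread('pics/g1.png')[60:260,80:300];cv2.imwrite('pics/g1c.png',cv2.resize(p,None,fx=2.7,fy=2.7))
s=arm.observe();print(s['eef_pos'],s['ee_rot'],s['contact_force'],s['joint_positions'])
E
```

```text
[0.44532229 0.23704156 0.06127774] [-1.57157718e+00 -7.22896735e-05 -1.47843489e+00] [0.29372051 0.4951836  0.069227  ] [-0.10028136  0.45136705 -0.62026568  2.09199222  0.39678882  0.71436813
 -0.88596572]
```

View pics/g1c.png

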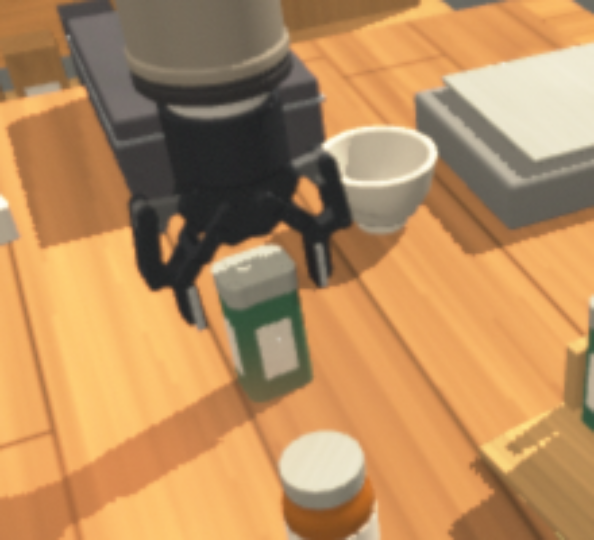

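The fingers straddle the tin, which sits at crop (265,320), with room on both sides. I'll go slightly lower and close.

play_rows(
  series=[
    [0, 0.6, 0, 0, 0, 0, 0],
    [0, 0, 0, 0, 0, 0, 255],
    [0, 0, 0, 0, 0, 0, 255],
    [0, 0, 0, 0, 0, 0, 255],
    [0, 0, 0, 0, 0, 0, 255],
    [0, 0, 0, 0, 0, 0, 255],
    [0, 0, 0, 0, 0, 0, 255],
    [0, 0, 0, 0, 0, 0, 255],
    [0, 0, 0, 0, 0, 0, 255],
  ],
)

```text
time: 4.9
eef_pos: [0.4457, 0.2371, 0.0562]
ee_rot: [-1.57, 0.0, -1.478]
contact_force: [-2.0, -0.9, 5.4]
width: 0.602
```

play_rows(
  series=[
    [0, -1, 0, 0, 0, 0, 255],
    [0, -2, 0, 0, -0.02, 0, 255],
    [0, -2, 0, 0, -0.02, 0, 255],
    [0, -1, 0, 0, -0.02, 0, 255],
    [0, 0, 0, 0, 0, 0, 255],
  ],
)

```text
time: 5.32
eef_pos: [0.4465, 0.2376, 0.1182]
ee_rot: [-1.567, 0.001, -1.417]
contact_force: [0.7, 1.0, -0.0]
width: 0.606
```

play_rows(
  series=[
    [1.7, 0, 0.5, 0, 0, 0, 255],
    [3, 0, 0.9, 0, 0, 0, 255],
    [3, 0, 0.9, 0, 0, 0, 255],
    [3, 0, 0.9, 0, 0, 0, 255],
    [3, 0, 0.9, 0, 0, 0, 255],
    [3, 0, 0.9, 0, 0, 0, 255],
    [3, 0, 0.9, 0, 0, 0, 255],
    [3, 0, 0.9, 0, 0, 0, 255],
    [3, 0, 0.9, 0, 0, 0, 255],
    [2, 0, 0.7, 0, 0, 0, 255],
    [0, 0, 0, 0, 0, 0, 255],
    [0, 0, 0, 0, 0, 0, 255],
  ],
)

```text
time: 6.32
eef_pos: [0.5704, -0.0252, 0.1148]
ee_rot: [-1.572, 0.0, -1.421]
contact_force: [-0.7, 1.2, -0.3]
width: 0.603
```

```bash
python3 - <<'E'
from h import *
snap('side','c1');snap('top','c2')
a=cv2.imread('pics/c1.png')[90:330,200:460];b=cv2.imread('pics/c2.png')[60:300,200:460]
cv2.imwrite('pics/c.png',cv2.resize(np.hstack([a,b]),None,fx=1.53,fy=1.53))
s=arm.observe();print(s['time'],s['eef_pos'],s['ee_rot'],s['contact_force'],s['width'],s['joint_positions'])
E
```

```text
6.4167 [ 0.56999399 -0.02321817  0.11507362] [-1.57134158e+00  5.60005659e-04 -1.41743375e+00] [-0.1709375   0.99655375 -0.86525778] 0.6012629269882234 [ 0.39359146  0.45114302 -0.5824869   1.91711199  0.3194737   0.86632314
 -0.19935707]
```

View pics/c.png

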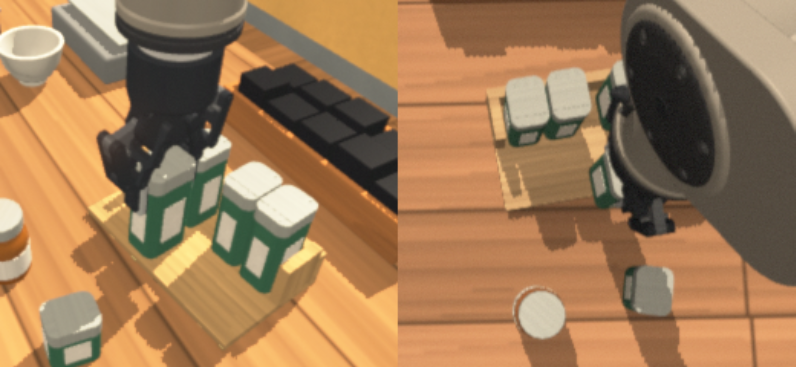

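The tin hangs upright over the bare floor in front of the gap, and the neighbours are undisturbed. I'll measure the held tin's side face in the rack frame.

```bash
python3 - <<'E'
from h import *
d=np.load('pics/c1.npy');W=world('side',d)
a=np.radians(8.7);o=np.array([.6645,-.0095])
Rk=np.array([[np.cos(a),np.sin(a)],[-np.sin(a),np.cos(a)]])
Q=W.copy();Q[...,:2]=(W[...,:2]-o)@Rk.T
m=np.zeros(d.shape,bool);m[190:262,270:335]=1
m&=(Q[...,0]>-.14)&(Q[...,0]<-.045)&(Q[...,2]>.03)&(Q[...,1]<0)&(d>0)
P=Q[m]
print('n',len(P),'z',np.percentile(P[:,2],[0,1,99]),'x',np.percentile(P[:,0],[1,99]))
f=P[(P[:,0]>-.107)&(P[:,0]<-.08)&(P[:,2]>.065)&(P[:,2]<.13)]
A=np.c_[f[:,0]+.095,f[:,2]-.1,np.ones(len(f))]
for _ in range(3):
    c=np.linalg.lstsq(A,f[:,1],rcond=None)[0];r=abs(A@c-f[:,1]);k=r<.003;A,f=A[k],f[k]
print(len(f),'dy/dx dy/dz y',c)
# neighbours' right-side faces: left pair inner tin's right face
P=Q[(Q[...,0]>-.015)&(Q[...,0]<.015)&(Q[...,2]>.03)&(Q[...,2]<.09)&(abs(Q[...,1]-.016)<.008)]
print('left nb face y',len(P),np.median(P[:,1]) if len(P) else '')
s=arm.observe();e=(s['eef_pos'][:2]-o)@Rk.T;print('tcp rack',e,s['eef_pos'][2],'zdir',90+np.degrees(s['ee_rot'][2]))
# lids at now: left pair top view
for n,fn in(('top','top1'),('side','side1')):
    dd=np.load(f'pics/{fn}.npy');V=world(n,dd);V[...,:2]=(V[...,:2]-o)@Rk.T
    g=V[(dd>0)&(V[...,2]>.109)&(V[...,2]<.125)&(abs(V[...,0])<.02)&(abs(V[...,1])<.11)]
    print(n,'inner lid edges',np.percentile(g[g[:,1]>0,1],[.5,99.5]),np.percentile(g[g[:,1]<0,1],[.5,99.5]))
E
```

```text
n 2337 z [0.05814375 0.06160677 0.19405923] x [-0.13529877 -0.06344234]
358 dy/dx dy/dz y [ 0.00925833 -0.00704479 -0.02254354]
left nb face y 272 0.013717839198898747
tcp rack [-0.09549364  0.00073473] 0.11507362479789164 zdir 8.787028240775058
top inner lid edges [0.01483229 0.09978603] [-0.09872409 -0.01495955]
side inner lid edges [0.01276092 0.0982806 ] [-0.10043377 -0.0164442 ]
```

The tin is square and upright, centred to about 1 mm on the gap, with its bottom at z≈0.059. I'll lower it to about 1.5 mm above the rack floor, then slide in.

play_rows(
  series=[
    [0, 1, 0, 0, 0, 0, 255],
    [0, 1.5, 0, 0, 0, 0, 255],
    [0, 1.5, 0, 0, 0, 0, 255],
    [0, 0.7, 0, 0, 0, 0, 255],
    [0, 0, 0, 0, 0, 0, 255],
    [0, 0, 0, 0, 0, 0, 255],
  ],
)

```text
time: 6.92
eef_pos: [0.5701, -0.0232, 0.0678]
ee_rot: [-1.572, 0.0, -1.417]
contact_force: [-0.3, 0.1, -1.1]
width: 0.603
```

play_rows(
  series=[
    [0, 0, 0.5, 0, 0, 0, 255],
    [0, 0, 0.7, 0, 0, 0, 255],
    [0, 0, 0.7, 0, 0, 0, 255],
    [0, 0, 0.7, 0, 0, 0, 255],
    [0, 0, 0.4, 0, 0, 0, 255],
    [0, 0, 0, 0, 0, 0, 255],
    [0, 0, 0, 0, 0, 0, 255],
  ],
)

```text
time: 7.5
eef_pos: [0.6002, -0.0194, 0.0682]
ee_rot: [-1.571, 0.0, -1.418]
contact_force: [-0.2, 0.2, -1.4]
width: 0.6
```

```bash
cat >> h.py <<'E'
def st():
    a=np.radians(8.7);o=np.array([.6645,-.0095])
    Rk=np.array([[np.cos(a),np.sin(a)],[-np.sin(a),np.cos(a)]])
    s=arm.observe();print(s['time'],'rack',(s['eef_pos'][:2]-o)@Rk.T,s['eef_pos'][2],'zdir',90+np.degrees(s['ee_rot'][2]),s['contact_force'],s['width'])
E
python3 -c "
from h import *
snap('side','d1');st()
cv2.imwrite('pics/d1c.png',cv2.resize(cv2.imread('pics/d1.png')[120:310,240:440],None,fx=3,fy=3))"
```

```text
7.55 rack [-6.52828687e-02 -6.94628683e-05] 0.0681980706739996 zdir 8.76978315370377 [-0.09873488 -0.1727878  -1.25688504] 0.6031307808098111
```

View pics/d1c.png

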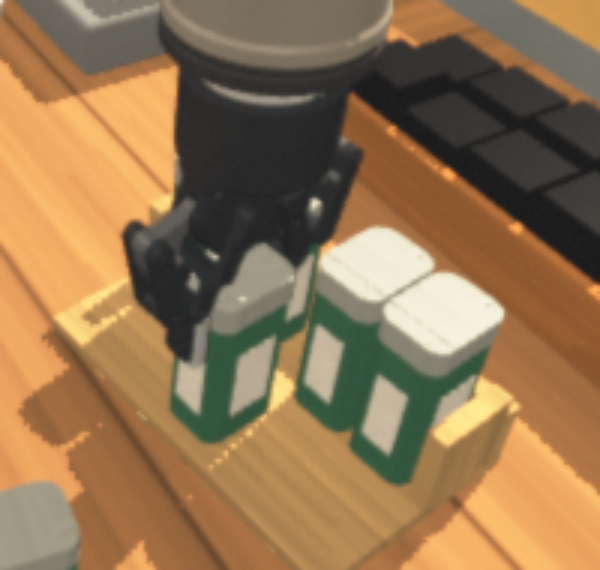

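The gap lies straight ahead and nothing is in contact yet. Now a slow push.

play_rows(
  series=[
    [0, 0, 0.4, 0, 0, 0, 255],
    [0, 0, 0.4, 0, 0, 0, 255],
    [0, 0, 0.4, 0, 0, 0, 255],
    [0, 0, 0.3, 0, 0, 0, 255],
    [0, 0, 0, 0, 0, 0, 255],
  ],
)

```text
time: 7.97
eef_pos: [0.6157, -0.017, 0.0683]
ee_rot: [-1.57, 0.0, -1.418]
contact_force: [-0.4, 0.1, -1.7]
width: 0.605
```

play_rows(
  series=[
    [0, 0, 0.3, 0, 0, 0, 255],
    [0, 0, 0.3, 0, 0, 0, 255],
    [0, 0, 0.3, 0, 0, 0, 255],
    [0, 0, 0.3, 0, 0, 0, 255],
    [0, 0, 0, 0, 0, 0, 255],
  ],
)

```text
time: 8.38
eef_pos: [0.6238, -0.016, 0.0674]
ee_rot: [-1.578, -0.001, -1.418]
contact_force: [-19.1, -2.7, 8.3]
width: 0.6
```

```bash
python3 -c "
from h import *
snap('side','d2');st()
cv2.imwrite('pics/d2c.png',cv2.resize(cv2.imread('pics/d2.png')[120:310,240:440],None,fx=3,fy=3))"
```

```text
8.4333 rack [-0.04122749 -0.00030853] 0.06738015461688326 zdir 8.7457892479961 [-17.37457919  -1.86246545   7.58052816] 0.6039393557345407
```

View pics/d2c.png

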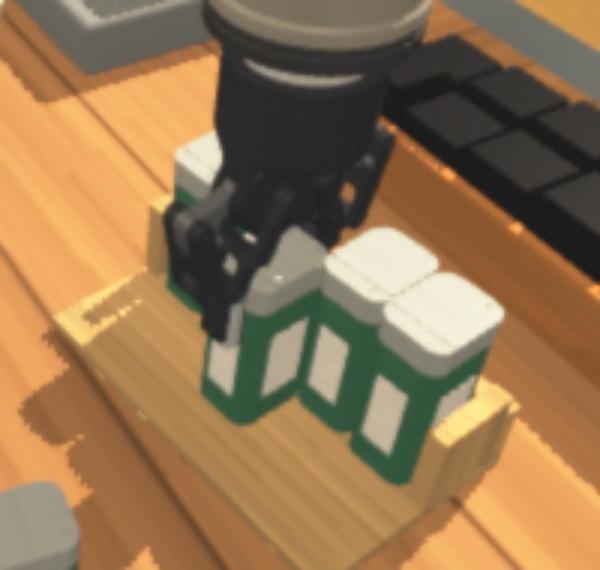

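The tin is wedging in at the expected position (x=-41, force 17 N), with the neighbours upright. I'll continue, with slight lift.

play_rows(
  series=[
    [0, -0.05, 0.3, 0, 0, 0, 255],
    [0, 0, 0.3, 0, 0, 0, 255],
    [0, 0, 0.3, 0, 0, 0, 255],
    [0, 0, 0, 0, 0, 0, 255],
  ],
)

```text
time: 8.77
eef_pos: [0.6353, -0.0141, 0.0684]
ee_rot: [-1.572, 0.0, -1.418]
contact_force: [-1.8, -0.1, -2.7]
width: 0.601
```

```bash
python3 -c "
from h import *
st()"
```

```text
8.7667 rack [-2.96012804e-02 -7.69121022e-05] 0.06835422546282127 zdir 8.764911814167505 [-1.78875978 -0.07923966 -2.66166332] 0.6011535393286909
```

The force dropped, so the tins have parted. I'll slide the remaining ~29 mm.

play_rows(
  series=[
    [0, 0, 0.4, 0, 0, 0, 255],
    [0, 0, 0.4, 0, 0, 0, 255],
    [0, 0, 0.4, 0, 0, 0, 255],
    [0, 0, 0.4, 0, 0, 0, 255],
    [0, 0, 0.4, 0, 0, 0, 255],
    [0, 0, 0, 0, 0, 0, 255],
  ],
)

```text
time: 9.27
eef_pos: [0.6566, -0.0107, 0.0689]
ee_rot: [-1.57, 0.0, -1.418]
contact_force: [0.7, -0.8, -1.2]
width: 0.6
```

play_rows(
  series=[
    [0, 0, 0.3, 0, 0, 0, 255],
    [0, 0, 0.3, 0, 0, 0, 255],
    [0, 0, 0.2, 0, 0, 0, 255],
    [0, 0, 0, 0, 0, 0, 255],
    [0, 0, 0, 0, 0, 0, 255],
  ],
)

```text
time: 9.68
eef_pos: [0.6639, -0.0096, 0.0689]
ee_rot: [-1.57, 0.0, -1.418]
contact_force: [0.5, -0.2, -2.8]
width: 0.604
```

```bash
python3 -c "
from h import *
snap('side','d3');st()
cv2.imwrite('pics/d3c.png',cv2.resize(cv2.imread('pics/d3.png')[120:310,240:440],None,fx=3,fy=3))"
```

```text
9.7333 rack [-6.57868779e-04 -8.22350019e-05] 0.06898840661295447 zdir 8.760391421591436 [ 1.01673193  0.13309914 -3.05393917] 0.6006181008398613
```

View pics/d3c.png

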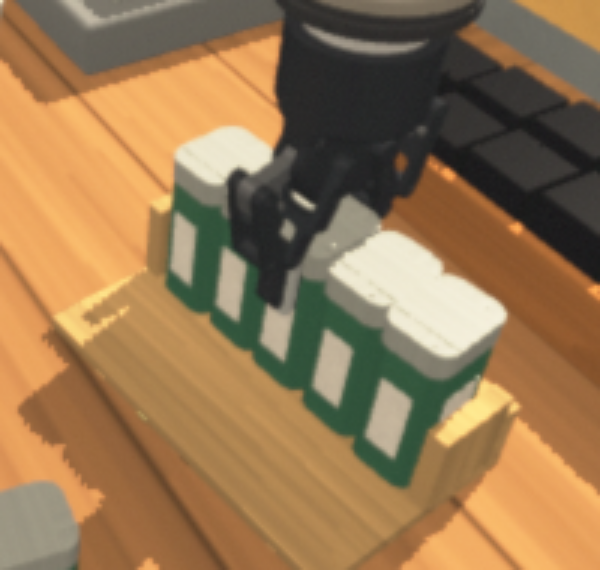

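The five tins stand in line. I'll lower to the floor, open, and retreat straight up.

play_rows(
  series=[
    [0, 0.15, 0, 0, 0, 0, 255],
    [0, 0.1, 0, 0, 0, 0, 255],
    [0, 0, 0, 0, 0, 0, 255],
    [0, 0, 0, 0, 0, 0, 200],
    [0, 0, 0, 0, 0, 0, 0],
    [0, 0, 0, 0, 0, 0, 0],
    [0, 0, 0, 0, 0, 0, 0],
    [0, 0, 0, 0, 0, 0, 0],
    [0, 0, 0, 0, 0, 0, 0],
    [0, 0, 0, 0, 0, 0, 0],
  ],
)

```text
time: 10.57
eef_pos: [0.6634, -0.0097, 0.0664]
ee_rot: [-1.571, 0.0, -1.418]
contact_force: [0.2, 0.3, 0.1]
width: 1.002
```

play_rows(
  series=[
    [0, -0.5, 0, 0, 0, 0, 0],
    [0, -1, 0, 0, 0, 0, 0],
    [0, -2, 0, 0, 0, 0, 0],
    [0, -3, 0, 0, 0, 0, 0],
    [0, -3, 0, 0, 0, 0, 0],
    [0, -3, 0, 0, 0, 0, 0],
    [0, -3, 0, 0, 0, 0, 0],
    [0, 0, -3, 0, 0, 0, 0],
    [0, 0, -4, 0, 0, 0, 0],
    [0, 0, -4, 0, 0, 0, 0],
    [0, 0, -3, 0, 0, 0, 0],
    [0, 0, 0, 0, 0, 0, 0],
  ],
)

```text
time: 11.57
eef_pos: [0.5203, -0.0322, 0.2222]
ee_rot: [-1.572, -0.003, -1.419]
contact_force: [3.0, -0.0, 0.8]
width: 1.001
```

```bash
python3 - <<'E'
from h import *
st()
a=np.radians(8.7);o=np.array([.6645,-.0095]);Rk=np.array([[np.cos(a),np.sin(a)],[-np.sin(a),np.cos(a)]])
snap('side','e1')
d=np.load('pics/e1.npy');V=world('side',d);V[...,:2]=(V[...,:2]-o)@Rk.T
for i in range(-2,3):
    g=V[(d>0)&(V[...,2]>.10)&(V[...,2]<.13)&(abs(V[...,0])<.04)&(abs(V[...,1]-i*.0415)<.016)]
    print(i,len(g),'x',np.percentile(g[:,0],[2,98]) if len(g) else '', 'ztop',np.median(g[:,2]) if len(g) else '')
cv2.imwrite('pics/e1c.png',cv2.resize(cv2.imread('pics/e1.png')[120:310,240:440],None,fx=3,fy=3))
E
```

```text
11.5667 rack [-0.14597452 -0.00067016] 0.22222096732747904 zdir 8.720496059314897 [ 3.00379952 -0.01904582  0.76093343] 1.0012877712296384
-2 724 x [-0.02796798  0.02366   ] ztop 0.1164921087509192
-1 625 x [-0.02624363  0.02542089] ztop 0.11644083422707409
0 537 x [-0.02812711  0.02347598] ztop 0.11701373232519137
1 466 x [-0.02581546  0.02600965] ztop 0.11640461322715562
2 403 x [-0.0281892   0.02374715] ztop 0.11650661392670655
```

View pics/e1c.png

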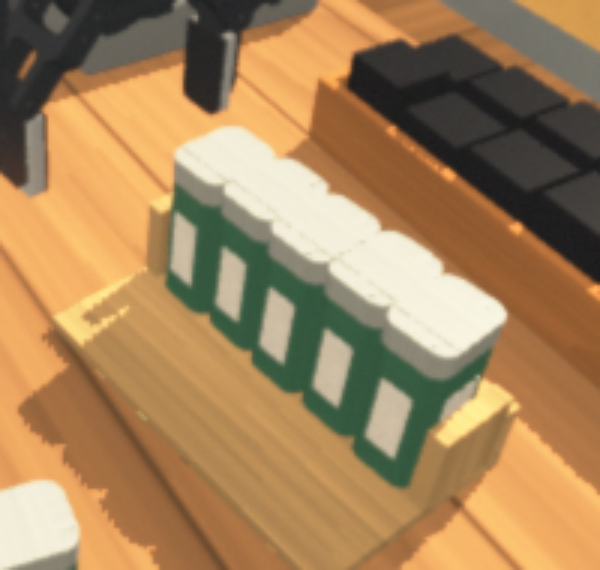

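All five lids are level to 0.6 mm and the fronts to about 2 mm. The gripper is clear of everything.

```bash
python3 -c "
from bench import arm
print(arm.close_job())"
```

```text
the job is handed in; nothing more can be done
None
```

The loose tin is back in the middle of the row and the job is handed in. I finished at about 11.6 s of the 38 s allowed; hand-in gives no verdict.

I gripped the tin on its front and back faces and pushed it slowly between the neighbours. The highest wrist force I read was about 19 N, at the end of a move while it wedged in. I then lowered it to the floor, opened the gripper and backed away.

**Last checks, from the side camera's depth image and the final picture:**
- **Row:** all five tins stand upright in line, with their fronts level to about 2 mm.
- **Middle tin:** it is within about 3 mm of the row line. Its lid reads about 0.5 mm higher than the others, well inside the height limits. Its sideways position was read only from the gripper just before release, under 1 mm from the rack middle.
- **Gripper:** it is clear of everything. The last force reading was about 3 N, taken just after the arm moved, and the picture shows no contact.

No check failed. The side and top cameras disagreed by about 2 mm on the sideways position of the gap, which is within the stated calibration.

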